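# Count a served basket on the stall's tally counter

### The arm

A 7-joint arm with a two-finger parallel gripper is mounted at the origin on the work surface. World frame = base frame: x ahead of the robot, y to its left, z up, the work surface at z = 0. Lengths are in m, angles in rad, forces in N, time in s.
With the tool pointing down it reaches from about 0.425 to 0.875 m from the base axis. Payload 9.9 kg.
Tool frame: the origin (TCP) lies at the very end of the fingers, on their centre line; the grasp point (between the pads) lies bot.pinch_z behind it (bot.pinch_z is the distance from the TCP to the grasp point, in m); z points along the fingers, y is the direction in which the jaws open and shut (so a half turn about z gives the same grasp; the last joint's range is limited). The gripper opens to 85 mm and grips with 20 to 120 N. Pads are 22 mm wide; open, the fingers measure 114 mm over their backs; the gripper's body (76 mm by 85 mm) begins 54 mm behind the grasp point. The pads swing forward as they close: fully open they stand 13 mm farther back than shut.
Start: joints at [1.066, 0.576, 0.025, 1.437, -0.015, 1.129, -0.057], TCP at [0.276, -0.616, 0.231] pointing down, gripper open.
Joint ranges: [-2.76, 2.76], [-0.34, 2.15], [-1.52, 1.57], [0.19, 2.46], [-1.09, 4.23], [0.17, 1.99], [-2.82, 2.82]. Speed limits (rad/s): [2.22, 2.22, 3.01, 3.01, 3.14, 3.14, 3.14].

### API

Orientations are given as a unit quaternion [x, y, z, w].
In Python, from workcell import bot gives the robot as it stands. The module is installed in compiled form; this text tells all that it offers. Calls block until the motion is done:
- bot.move_ptp(position, orientation): joint-space move of the TCP to a pose.
- bot.movel(position, ori=None, v=0.15, until_force=None): straight line of the TCP; ori=None keeps the orientation; v is the mean speed in m/s. With until_force (N) it stops when the force on the tool has changed by that much, and returns True; else False.
- bot.set_joints(angles): joint-space move.
- bot.ungrasp() and bot.gripper_close(): open the fingers fully, or close them until they stop; the grip force is fixed at half the most.
- bot.sleep(seconds).
- bot.ik(position, orientation): joint angles nearest the present ones, or None.
- bot.camera(name): name is "side" or "top" or "wrist"; returns the picture (400x640x3 uint8, red, green, blue); there is no depth.
- bot.camera_model(name): a dict with "fx", "fy", "cx", "cy" (pixels), "distortion" ([k1, k2, p1, p2, k3] as OpenCV has them; the pictures are not rectified), "cam_to_world" (4x4, takes a point from camera to world coordinates); the wrist camera has in their place "mount" (4x4, takes a point from camera to tool coordinates, whose origin is the TCP and whose axes are the flange's). Camera axes: x right, y up, looking along -z (the intrinsics and any distortion apply to the point x, -y, -z); pixel columns grow to the right and rows downward; lengths in m; the calibration is good to about 2 mm. A picture is of the moment at which its call begins: read the wrist's pose just before it. camera_model takes no time and is no camera call.
A pose or a line that the arm cannot do raises bot.MotionError and nothing moves.
- bot.finish_job(): hands the job in, once; it reports no verdict.
Trained networks look in the newest picture that a camera, given by its name, has taken for a name from the list of things; names that differ only in an ending like _2 or _b are one class to them, and where a whole thing is asked for, a point or a joint stands for the part that bears it (a point fixed in the world has none). Each returns a list of dicts, best first, with "confidence" (0 to 1); they miss things now and then, are a little off and sometimes report something else, mostly with a low value. They report only what shows in the picture. A call takes as long as a camera call. They do not tell look-alikes from the thing itself.
- bot.look_for(camera, target): "position" ([column, row] in pixels, amid what is visible of it).
Readings, each from a call of its own:
- bot.get_time(): time.
- bot.get_qpos(): joint angles.
- bot.get_qvel(): joint speeds.
- bot.get_tau(): joint torques, N m.
- bot.get_tool_pos(): TCP position.
- bot.get_tool_rot(): TCP orientation.
- bot.get_force(): force on the tool from outside, world axes, zero at the start.
- bot.get_torque(): the same for the moment, N m.
- bot.get_gripper_width(): opening from 0.0 (shut) to 1.0 (fully open).
Only numpy, scipy, OpenCV 4.12 (cv2) and the standard library are available. Lean on these libraries where they do the work, as an engineer would, in place of code of your own. Each camera call takes 0.05 s, during which the arm holds its last target. There are 200 camera calls.

### The job

A basket of chicken has just gone out at the food stall: count it on the square-bodied tally counter by swinging its lever all the way to the stop, then let go so that it springs back to rest. Leave the lever of the round-bodied drinks counter alone.

Things in the scene. Friction and masses are not known exactly. Their poses are not given: they have to be found in the camera images.
- square_counter: Food tally counter, fixed to the table: grey SQUARE housing 100 x 100 mm on a 106 mm foot, top 60 mm above the table. Origin: centre of its underside, on the table; z up; -x points out of the front, which has a black window with four white number wheels. On top a lever turns about the vertical axis through the centre; at its end stands a white thumb post, which passes in front of the housing.
- square_lever (a joint): Square counter's lever, rad: 0 at rest, 1.2 at its stop; a spring returns it (post: 1 N at rest, 4 N at the stop). Post: upright, 14 mm thick, 70 to 115 mm above the table, axis 75 mm from the pivot; seen from above at value q it lies (pi - 0.6 + q) rad anticlockwise of the counter's +x, so it is pushed anticlockwise. Flat steel arm below it: 14 mm wide, top 70 mm above the table.
- round_counter: Drinks tally counter, fixed to the table, not to be used: same grey paint, height, window and lever, but a ROUND housing, 100 mm in diameter on a 106 mm foot. Origin: centre of its underside; axes and lever as for the square counter. Either counter may stand on the left or on the right.
- round_lever (a joint): Angle of the round counter's lever, rad: 0 at rest, 1.2 at its stop; same geometry and spring as the square counter's.
Things that resemble listed ones, but are neither listed nor needed, are in the scene too. Leave any orange or red look-alike of the square_counter alone.

How it is judged:
On the way:
1. the square counter's lever is swung to its stop (within 10 degrees) (value of joint square_lever above 1.03 rad), for 0.1 s.
At the end, for the whole second after the job is handed in: The square counter's lever has been swung to within 10 degrees of its stop, has been let go and is back within 10 degrees of rest; the round counter's lever is at rest too (within 10 degrees) (value of joint each of square_lever, round_lever below 0.17 rad); the robot touches nothing.
It fails at once if the round counter's lever is swung by more than 20 degrees (value of joint round_lever above 0.35 rad).
It also fails if it takes over 40 s, if anything falls off the work surface, if the arm or the gripper's body presses on something with over 40 N, if the wrist force passes 120 N, or if a joint passes its speed limit or range.

## Working session

There is one attempt and no reset: what is moved stays moved. The work goes in short steps, each a Python script; the robot and the scene stay as the last script left them, time stands still between calls to the robot, and variables do not carry over. Pictures are saved under pics/ and viewed, about 8 in all and at most 12, crops included, and the job is handed in when it is done.

```bash
mkdir -p pics
python3 - <<'E'
from workcell import bot
import cv2,numpy as np
ims=[]
for n in ("top","side"):
    im=bot.camera(n); cv2.imwrite(f"pics/{n}0.png",im[...,::-1]); 
    m=bot.camera_model(n); print(n,{k:(np.round(v,4).tolist()) for k,v in m.items() if not isinstance(v,str)})
    for t in("square_counter","round_counter","square_lever"): print(t,[(np.round(d["position"]).tolist(),round(d["confidence"],2)) for d in bot.look_for(n,t)])
print(bot.get_tool_pos(),bot.get_tool_rot(),bot.pinch_z,bot.get_time())
E
```

```text
top {'fx': 430.9448, 'fy': 430.9448, 'cx': 322.6046, 'cy': 194.0916, 'distortion': [0.0387, 0.0, 0.0, 0.0, 0.0], 'cam_to_world': [[0.0213, 0.9977, -0.0648, 0.4168], [-0.9997, 0.0206, -0.0105, 0.0449], [-0.0092, 0.065, 0.9978, 1.0692], [0.0, 0.0, 0.0, 1.0]]}
square_counter [([287.0, 257.0], 0.97), ([206.0, 281.0], 0.92), ([190.0, 199.0], 0.84), ([209.0, 119.0], 0.72), ([272.0, 168.0], 0.56)]
round_counter [([435.0, 151.0], 0.56)]
square_lever [([185.0, 306.0], 0.8), ([256.0, 181.0], 0.76), ([276.0, 278.0], 0.67), ([192.0, 130.0], 0.61), ([167.0, 211.0], 0.52), ([421.0, 156.0], 0.25)]
side {'fx': 431.084, 'fy': 431.084, 'cx': 324.2379, 'cy': 191.8791, 'distortion': [-0.0672, 0.0, 0.0, 0.0, 0.0], 'cam_to_world': [[-0.8083, 0.3462, -0.4763, 0.0015], [-0.5888, -0.4756, 0.6535, 0.6725], [-0.0003, 0.8086, 0.5883, 0.6499], [0.0, 0.0, 0.0, 1.0]]}
square_counter [([347.0, 257.0], 0.72), ([255.0, 226.0], 0.71), ([212.0, 300.0], 0.71), ([165.0, 245.0], 0.71), ([315.0, 336.0], 0.65)]
round_counter [([336.0, 149.0], 0.86)]
square_lever [([362.0, 254.0], 0.7), ([257.0, 226.0], 0.62), ([158.0, 242.0], 0.62), ([207.0, 303.0], 0.6), ([325.0, 346.0], 0.57)]
[ 0.27569518 -0.61608462  0.23118607] [ 9.77952154e-01  2.08829057e-01 -2.50272101e-05 -9.67453162e-05] 0.0187 0.4
```

View pics/top0.png

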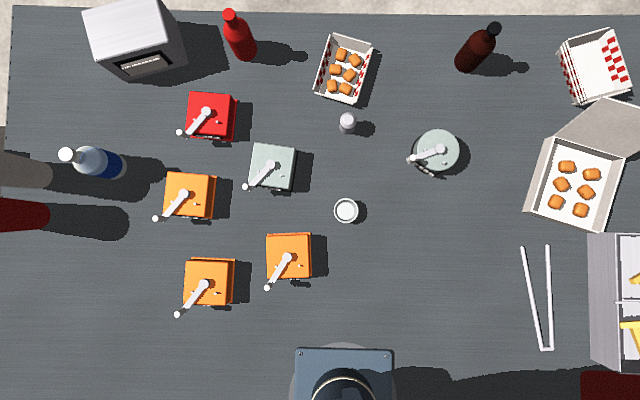

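View pics/side0.png

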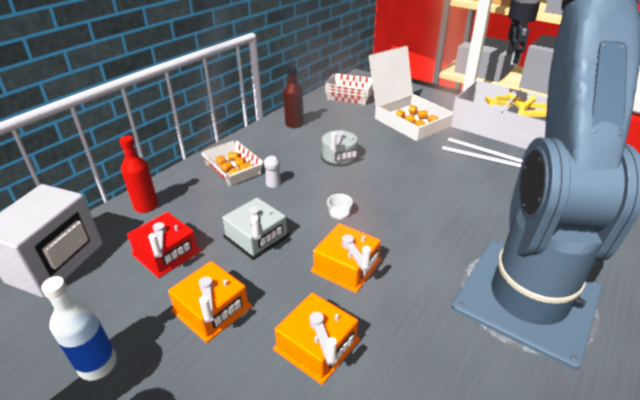

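Candidates in the top image are the orange squares at (287,257), (206,281) and (190,199), the red one at (209,119), the grey square at (272,168) and the grey round one at (435,151). Only the grey square at (272,168) fits. I'll confirm it in an enlarged crop.

Run:
```python
import cv2,numpy as np
a=cv2.imread("pics/top0.png")[130:205,225:310]; b=cv2.imread("pics/side0.png")[190:265,210:300]
f=lambda i:cv2.resize(i,(400,int(400*i.shape[0]/i.shape[1])),interpolation=cv2.INTER_CUBIC)
a,b=f(a),f(b);h=min(len(a),len(b));cv2.imwrite("pics/crop.png",np.hstack([a[:h],b[:h]]))
print(h)
```

```text
333
```

View pics/crop.png

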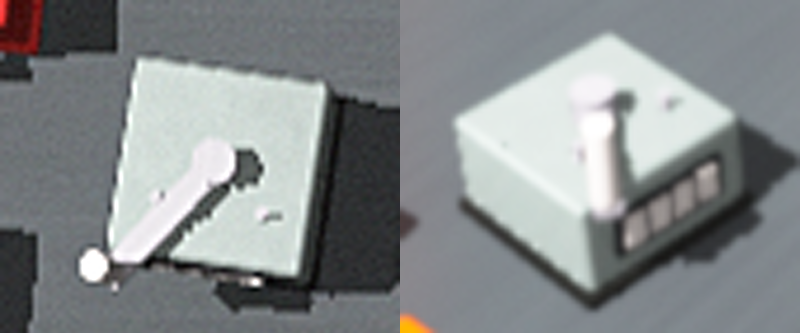

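The crop confirms a grey, square housing with a white lever and number window. In the top crop the top-face corners are at (137,60), (325,85) and (302,277), and the post tip is at (93,265). I'll fit the pose from both views.

```bash
cat > fit.py <<'E'
import cv2,numpy as np
from scipy.optimize import least_squares
from workcell import bot
def proj(n,P):
    m=bot.camera_model(n);T=np.linalg.inv(m["cam_to_world"]);c=(np.c_[P,np.ones(len(P))]@T.T)[:,:3]*[1,-1,-1]
    K=np.array([[m["fx"],0,m["cx"]],[0,m["fy"],m["cy"]],[0,0,1]])
    return cv2.projectPoints(c,np.zeros(3),np.zeros(3),K,np.array(m["distortion"]))[0][:,0]
post=.075*np.array([np.cos(np.pi-.6),np.sin(np.pi-.6)])
# local: back-left, back-right, front-right, front-left, post top
L=np.array([[.05,.05,.06],[.05,-.05,.06],[-.05,-.05,.06],[-.05,.05,.06],[*post,.115]])
def world(p):
    c,s=np.cos(p[2]),np.sin(p[2]);return L@np.array([[c,s,0],[-s,c,0],[0,0,1]])+[p[0],p[1],0]
pt=(np.array([[137,60],[325,85],[302,277],[93,265]])+.5)/4.706+[225,130]-.5
ps=(np.array([[210,35],[338,130],[55,120],[200,213]])+.5)/4.444+[210,190]-.5
E
python3 - <<'E'
from fit import *
# side: far corner=back-right? decide by trying assignments
import itertools
best=None
for k in range(4):
  for d in(1,-1):
    idx=[(k+d*i)%4 for i in range(4)]   # cyclic order far,right,near,left
    o=ps[[0,1,3,2]]
    r=lambda p:np.r_[(proj("top",world(p))[[0,1,2,4]]-pt).ravel(),(proj("side",world(p))[idx]-o).ravel()]
    s=least_squares(r,[.5,.15,-.15])
    if best is None or s.cost<best[0]: best=(s.cost,s.x,idx,s.fun.reshape(-1,2))
print(best[0],best[1],best[2],best[3].round(2))
p=best[1];print(world(p)[4],p[2]+np.pi-.6)
for ang in np.linspace(0,1.2,5):
    a=p[2]+np.pi-.6+ang
    print(p[:2]+.075*np.array([np.cos(a),np.sin(a)]))
E
```

```text
14.359612902647356 [ 0.54722391  0.17929113 -0.11106101] [1, 2, 3, 0] [[-0.98 -0.42]
 [ 0.96 -0.23]
 [ 0.06  0.8 ]
 [ 0.41  1.31]
 [ 0.33 -0.4 ]
 [ 1.65 -3.12]
 [-3.    1.19]
 [-0.2   0.91]]
[0.49039867 0.22823898 0.115     ] 2.4305316438651747
[0.49039867 0.22823898]
[0.47847161 0.20925979]
[0.47268598 0.18760359]
[0.47355861 0.16520486]
[0.48101153 0.14406442]
```

```bash
cat > way.py <<'E'
from fit import *
from scipy.spatial.transform import Rotation as R
C=np.array([.5472,.1793]);yaw=-.111
def pose(q,gap=0.,z=.082,flip=False):
    """tool whose +-x side face pushes the post at lever value q, gap m behind contact"""
    a=yaw+np.pi-.6+q;t=np.array([-np.sin(a),np.cos(a)])
    p=C+.075*np.array([np.cos(a),np.sin(a)])-t*(.018+gap)
    x=np.r_[t,0]*(-1 if flip else 1);zz=np.array([0,0,-1.])
    return [*p,z],R.from_matrix(np.c_[x,np.cross(zz,x),zz]).as_quat()
E
python3 - <<'E'
from way import *
for f in(0,1):
    for args in((0,.03,.3),(0,.03),(0,),(.6,),(1.25,)):
        j=bot.ik(*pose(*args,flip=f));print(f,args,None if j is None else np.round(j,2))
E
```

```text
0 (0, 0.03, 0.3) [ 0.18  0.64 -1.29  1.55  0.62  1.42  1.27]
0 (0, 0.03) [ 0.08  0.83 -1.08  1.83  0.86  1.04  1.08]
0 (0,) [ 0.11  0.8  -1.08  1.9   0.85  0.99  1.07]
0 (0.6,) [ 0.26  0.87 -1.3   2.    0.97  1.1   1.54]
0 (1.25,) [-0.97  0.71  0.91  2.09 -0.85  0.76 -2.12]
1 (0, 0.03, 0.3) [-0.04  0.47 -0.8   1.56  0.35  1.26 -1.6 ]
1 (0, 0.03) [-0.3   0.63 -0.39  1.84  0.34  0.73 -1.59]
1 (0,) [-0.28  0.6  -0.39  1.91  0.34  0.69 -1.58]
1 (0.6,) [-0.09  0.59 -0.6   2.01  0.52  0.69 -1.14]
1 (1.25,) [-0.01  0.57 -0.59  2.06  0.51  0.66 -0.4 ]
```

Run:
```python
from way import *
p=bot.get_tool_pos()
bot.gripper_close()
bot.movel([p[0],p[1],.33],v=.2)
bot.move_ptp(*pose(0,.03,.3,True))
bot.movel(*pose(0,.03,.15,True),v=.2)
o=pose(0,.03,.15,True)
cv2.imwrite("pics/wr.png",bot.camera("wrist")[...,::-1])
b=cv2.resize(bot.camera("side")[150:290,150:350,::-1],None,fx=3,fy=3,interpolation=cv2.INTER_CUBIC);cv2.imwrite("pics/side1.png",b)
print(bot.get_time(),bot.get_tool_pos(),o[0],bot.get_qpos().round(2),bot.get_force(),bot.get_gripper_width())
```

```text
6.0083 [0.52229668 0.26519428 0.15136828] [np.float64(0.5216961819929639), np.float64(0.26461444934513717), 0.15] [-0.04  0.63 -0.83  1.77  0.55  0.99 -1.79] [ 0.12257232  0.37473419 -0.68539411] -0.004180611488624824
```

View pics/side1.png

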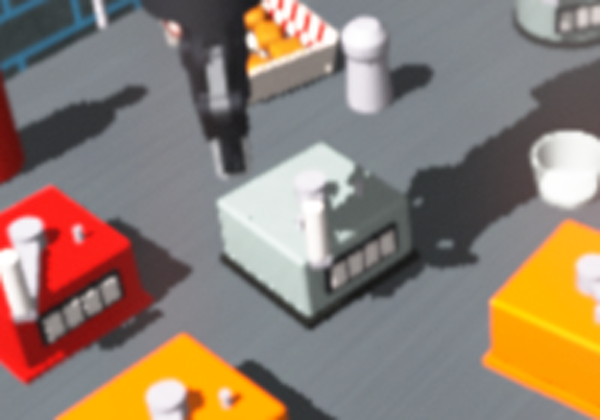

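The side view shows the shut fingers at about (225,170), above the left side of the grey counter. The lever is untouched and the neighbouring counters are clear. Next I descend and swing the lever.

Run:
```python
from way import *
f0=bot.get_force()
hit=bot.movel(*pose(0,.03,flip=True),v=.1,until_force=8)
print("down",hit,bot.get_tool_pos(),bot.get_time())
if not hit:
    for q in (0,.2,.4,.6,.8,.95,1.08):
        h=bot.movel(*pose(q,flip=True),v=.08,until_force=25)
        print(q,h,(bot.get_force()-f0).round(1),bot.get_tool_pos().round(4))
        if h: break
    else:
        h=bot.movel(*pose(1.3,flip=True),v=.03,until_force=8)
        print("stop",h,(bot.get_force()-f0).round(1),bot.get_tool_pos().round(4))
bot.sleep(.3)
print(bot.get_time())
for n,s in(("top",np.s_[120:220,200:330]),("side",np.s_[170:270,190:320])):
    cv2.imwrite(f"pics/{n}2.png",cv2.resize(bot.camera(n)[s][...,::-1],None,fx=3,fy=3,interpolation=cv2.INTER_CUBIC))
cv2.imwrite("pics/both2.png",np.hstack([cv2.imread("pics/top2.png"),cv2.imread("pics/side2.png")]))
```

```text
down False [0.52191487 0.26498668 0.08244455] 6.8417
0 False [1.3 0.1 0.2] [0.5027 0.242  0.0825]
0.2 False [ 0.5  0.8 -1.4] [0.4911 0.2322 0.0821]
0.4 False [ 0.7  1.4 -0.7] [0.4817 0.22   0.082 ]
0.6 False [ 0.1  1.6 -1.3] [0.475  0.2062 0.082 ]
0.8 False [-0.4  2.3 -0.4] [0.471  0.1913 0.082 ]
0.95 False [-1.5  2.5 -1.1] [0.4701 0.1797 0.082 ]
1.08 False [-1.2  2.1 -1. ] [0.4707 0.1697 0.082 ]
stop True [-2.1  3.4  2.2] [0.472  0.1602 0.082 ]
10.0917
```

View pics/both2.png

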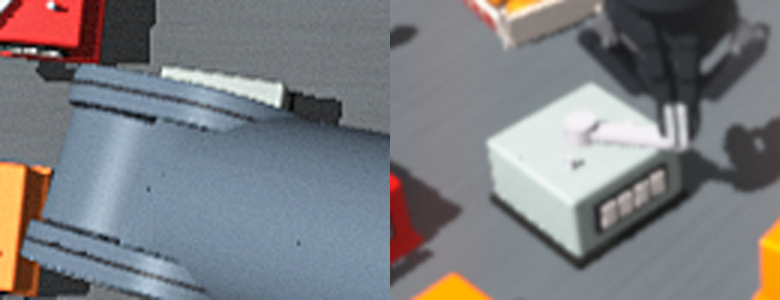

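The force trip came at an estimated lever value of about 1.195. I'll press a little harder to make sure this is the stop and not noise.

Run:
```python
from way import *
def qest():
    v=bot.get_tool_pos()[:2]-C;return (np.arctan2(v[1],v[0])-np.arctan2(.018,.075)*-1-(yaw+np.pi-.6))%(2*np.pi)
f0=bot.get_force();q0=qest()
h=bot.movel(*pose(1.42,flip=True),v=.03,until_force=20)
print(h,(bot.get_force()-f0).round(1),bot.get_tool_pos().round(4),q0,qest())
bot.sleep(.3);print(bot.get_force().round(1),qest(),bot.get_time())
for q in(1.3,1.2):
    a=yaw+np.pi-.6+q
    print(proj("side",np.array([[*C,.075],[*(C+.075*np.array([np.cos(a),np.sin(a)])),.07]])))
cv2.imwrite("pics/side3.png",cv2.resize(bot.camera("side")[190:250,220:310][...,::-1],None,fx=7,fy=7,interpolation=cv2.INTER_CUBIC))
```

```text
True [-0.8  1.1 -3.1] [0.4714 0.1595 0.0821] 1.1969770964096433 1.2018342126455526
[-3.3  6.5 -0.8] 1.2029889032224625 10.8333
[[253.89697177 211.21861123]
 [288.89993124 213.95576738]]
[[253.89697177 211.21861123]
 [288.34911672 216.16875318]]
```

View pics/side3.png

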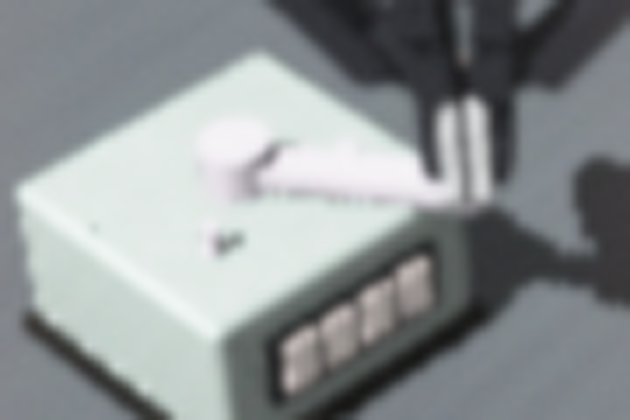

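The arm's end at about (287,218) in the full image matches the q = 1.2 prediction of (288,216). Pushing further moved the tool under 1 mm before the 20 N trip, so the lever is at its stop. Next I retrace the arc so the lever springs back, then clear the counter.

Run:
```python
from way import *
for q in (1.0,.75,.5,.25,0): bot.movel(*pose(q,flip=True),v=.12)
bot.movel(*pose(0,.03,flip=True),v=.1)
bot.movel(*pose(0,.03,.3,True),v=.2)
bot.move_ptp([.45,-.25,.35],pose(0,0,.3,True)[1]) if bot.ik([.45,-.25,.35],pose(0,0,.3,True)[1]) is not None else print("no ik")
bot.sleep(.3)
print(bot.get_time(),bot.get_force().round(2),bot.get_tool_pos())
t=bot.camera("top");s=bot.camera("side")
old=cv2.imread("pics/top0.png")[130:205,225:310]
cv2.imwrite("pics/end.png",np.hstack([cv2.resize(t[...,::-1],(400,250)),cv2.resize(t[130:205,225:310,::-1],(283,250))]))
cv2.imwrite("pics/s_end.png",s[...,::-1])
d=np.abs(t[130:205,225:310,::-1].astype(int)-old).max(2);print("changed px",(d>50).sum())
so=cv2.imread("pics/side0.png");d=np.abs(s[...,::-1].astype(int)-so).max(2)
print("side sq",(d[190:265,210:300]>50).sum(),"side round",(d[125:170,315:365]>50).sum())
```

```text
16.8333 [-0.54  0.13 -0.62] [ 0.45025192 -0.24959759  0.3499897 ]
changed px 0
side sq 0 side round 0
```

View pics/end.png

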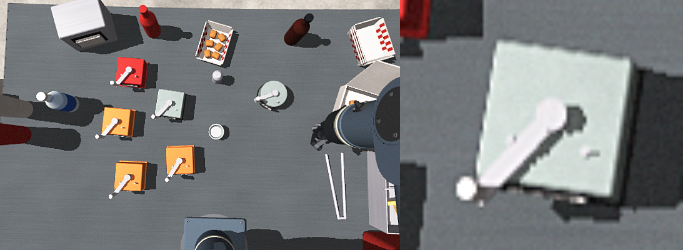

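The lever is back at rest with its post at (466,188) in the crop, the same as at the start. The round counter looks unchanged and the arm is clear.

```bash
python3 -c "
from workcell import bot
bot.finish_job();print(bot.get_time())"
```

```text
the job is handed in; nothing more can be done
the job is handed in; nothing more can be done
```

I counted the basket on the grey square-bodied counter and handed the job in. The lever swung to its stop, sprang back to rest, and the arm moved clear.

- **At the stop:** the tool position put the lever at about 1.20 rad, and the side image agreed. Pushing on moved the tool less than 1 mm before the 20 N limit tripped. The force readings taken just after each trip were lower, about 4 to 7 N, so the trips came from brief peaks.
- **After release:** the square counter showed no changed pixels in either the top or side view compared with the start. The round counter showed none in the side view, and I never touched it. The gripper was in free air with about 0.8 N on the tool, within the noise.
- **Time:** the clock read 16.8 s at the last check before hand-in, against the 40 s limit.
- **Pose fit:** it left up to about 3 px of error in the side-view corners, but the contact and stop positions matched it.

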